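# Gauge a frit jar in the bench caliper

## Task

Stand the lidded frit jar upright on the bed of the bench caliper between its two open jaws and let go of it. Then slide the moving jaw shut by its thumb post until both jaws press lightly on the jar, without forcing it, and leave it so, jaws snug on the jar.

Things in the scene. Friction and masses are not known exactly. Their poses are not given: they have to be found in the camera images.
- frit_jar: small round jar of glass grains with a white screw lid, the only lidded jar; body 49 mm across, lid 50 mm across (38 to 48 mm above its underside), 48 mm tall, about 0.11 kg, standing upright on the table. Origin: centre of its underside; z up. Grasp it by the lid from above.
- fixed_jaw (a point): fixed jaw at one end of a bench caliper bolted to the table: steel block, 72 mm wide (x), 30 high. Origin: middle of its working face, at the bed's top (8 mm above the table). y: level, from the face to the moving jaw; x: along the face, to the beam; z up. Flat grey bed from x = -55 to 70 mm; on it the beam with the scale, x = 49 to 63 mm, 16 high.
- moving_jaw: sliding jaw, same size, origin and axes as the fixed one, facing it; its y in that frame is the gap: 100 to 120 mm at first, 49 mm shut on the jar. Slides along y, stiff by 2 N, stays where left. Its carriage bears an upright dark thumb post, 14 mm thick along x, 26 mm along y, centred at x = 0, y = 38 mm of this frame, free from 22 to 56 mm above the bed.

How it is judged:
By the outcome, as a careful person would: the job done as asked, in the order asked, and still so for the second after the job is handed in, with the robot touching nothing.
It also fails if it takes over 51 s, if anything falls off the work surface, if the arm or the gripper's body presses on something with over 40 N, if the wrist force passes 120 N, or if a joint passes its speed limit or range.

## Robot

A 7-joint arm with a two-finger parallel gripper is mounted at the origin on the work surface; the furniture and walls round the work are solid. World frame = base frame: x ahead of the robot, y to its left, z up, the work surface at z = 0. Lengths are in m, angles in rad, forces in N, time in s.
With the tool pointing down it reaches from about 0.4 to 0.875 m from the base axis. Payload 19.3 kg.
Tool frame: the origin (TCP) lies where the fingers leave the gripper's body, on its centre line; the fingertips stand bot.tip_reach ahead of it and the grasp point (between the pads) lies 54 mm ahead of it (bot.tip_reach is the distance from the TCP to the fingertips, in m); z points along the fingers, y is the line along which they close (so a half turn about z gives the same grasp; the last joint's range is limited). The gripper opens to 85 mm and grips with 20 to 120 N. Pads are 22 mm wide; open, the fingers measure 114 mm over their backs; the gripper's body (76 mm by 85 mm) begins 54 mm behind the grasp point. The pads swing forward as they close: fully open they stand 13 mm farther back than shut.
Start: joints at [-1.235, 0.521, -0.036, 1.599, 0.021, 1.021, -0.113], TCP at [0.247, 0.574, 0.304] pointing down, gripper open.
Joint ranges: [-2.91, 2.91], [-0.3, 2.13], [-1.5, 1.42], [0.17, 2.43], [-1.26, 4.41], [0.16, 1.93], [-2.52, 2.52]. Speed limits (rad/s): [1.89, 1.89, 2.39, 2.39, 3.01, 3.01, 3.01].

## Interface

Orientations are given as [roll, pitch, yaw] about the fixed x, y, z axes, in that order (R = Rz(yaw) Ry(pitch) Rx(roll)).
In Python, from workcell import bot gives the robot as it stands. The module is installed in compiled form; this text tells all that it offers.
- The arm moves only by the shell command python3 -m jog 'ROWS' [FORCE]. ROWS is JSON, a list that holds one entry, the list of rows, each a list of 7 numbers: the shift along the tool's x, y, z in mm, then the turn, a rotation vector about the tool's x, y, z in rad, then the opening, from 0 (shut) to 1 (fully open). In form: [[[tx, ty, tz, wx, wy, wz, fingers], ...]]. A call has 1 to 5 rows; each row shifts and turns the commanded pose from where the row before left it, along the tool's axes as they then stand; what a row does not reach is not made up. A row lasts 1/10 s, in which the tool goes at most 50 mm and 8.59 degrees, less where a joint would pass 70% of its speed; a pose out of reach is approached as far as the arm can. A call is refused whole if a number of a shift passes 50 or a number of a turn 0.15, either way. A call with a gripper value outside its range is refused whole. The fingers move at their own pace and stop on an object; FORCE is the grip in N (left out, the last holds). Time passes only in rows, so rows that do not move let the fingers close. It gives the time, the measured TCP pose, the force, the opening and the grip force at its end, in the units of the state.
- bot.observe(): the state, without advancing time (a new reading comes with each control period).
- bot.grab_frame(name): name is "scene" or "top"; returns a dict with "img" (400x640x3 uint8, red, green, blue), "intrinsics" (3x3 intrinsics, pixels), "R" (3x3) and "t" (3): a world point X has camera coordinates R X + t. Camera axes: x right, y down, z forward; pixel columns grow to the right and rows downward; lengths in m; the calibration is good to about 2 mm. A picture is of the moment at which its call begins. There is no depth.
- bot.job_done(): hands the job in; it is judged then, once.
Trained networks look in a picture, given as the dict that the camera call returned (one of the last four; its "shot" number tells which), for a name from the list of things; names that differ only in an ending like _2 or _b are one class to them, and where a whole thing is asked for, a point or a joint stands for the part that bears it (a point fixed in the world has none). Each returns a list of dicts, best first, with "conf" (0 to 1); they miss things now and then, are a little off and sometimes report something else, mostly with a low value. They report only what shows in the picture. A call takes as long as a camera call.
- bot.trace(query, picture): "region" (400x640 bool, what is visible of it).
- bot.spot_point(query, picture): "xyz" ([x, y, z] in m, in world coordinates, good to about 4 mm: a listed point, or the origin of a listed thing).
The state is a dict: "clock": time; "qpos": joint angles; "qd": joint speeds; "joint_efforts": joint torques, N m; "position": TCP position; "tool_rot": TCP orientation; "force": force on the tool from outside, world axes, zero at the start; "moment": the same for the moment, N m; "grip_width": finger opening in m; "finger_force": force on a finger pad.
Only numpy, scipy, OpenCV 4.12 (cv2) and the standard library are available. Lean on these libraries where they do the work, as an engineer would, in place of code of your own. Each camera call takes 0.05 s, during which the arm holds its last target. There are 200 camera calls.

## Working session

There is one attempt and no reset: what is moved stays moved. The work goes in short steps, Python scripts to look and compute and a shell command to move; the robot and the scene stay as the last step left them, time stands still between calls to the robot, and variables do not carry over. Pictures are saved under pics/ and viewed, at most 10 in all, crops included, and the job is handed in when it is done.

```bash
mkdir -p pics; cat > h.py <<'E'
import numpy as np, cv2
from workcell import bot
def shot(n,f):
    p=bot.grab_frame(n); cv2.imwrite(f,p["img"][:,:,::-1]); return p
def proj(p,X):
    c=p["R"]@np.array(X)+p["t"]; u=p["intrinsics"]@c; return u[:2]/u[2]
def back(p,uv,z):
    d=p["R"].T@np.linalg.inv(p["intrinsics"])@np.array([uv[0],uv[1],1.]); o=-p["R"].T@np.array(p["t"]); return o+d*(z-o[2])/d[2]
E
python3 - <<'E'
from h import *
np.set_printoptions(precision=4,suppress=True)
s=bot.observe(); print(s["clock"],s["position"],s["tool_rot"],s["grip_width"],s["force"],bot.tip_reach)
for n in("scene","top"):
    p=shot(n,f"pics/{n}0.png"); print(n,"cam",-p["R"].T@p["t"])
    for q in("frit_jar","fixed_jaw","moving_jaw"):
        print(q,[(np.round(d["xyz"],4),round(d["conf"],2),proj(p,d["xyz"]).round()) for d in bot.spot_point(q,p)[:3]])
E
```

```text
0.0 [0.2466 0.574  0.3033] [-3.1404  0.0001  2.7359] 0.08547586757645587 [ 0.723  -0.7912 -0.3219] 0.0726
scene cam [ 0.9934 -0.0551  0.7816]
frit_jar [(array([0.4533, 0.1563, 0.0009]), 0.88, array([348., 201.]))]
fixed_jaw [(array([ 0.4509, -0.0979,  0.0068]), 0.74, array([224., 224.]))]
moving_jaw [(array([ 0.5613, -0.1061,  0.009 ]), 0.77, array([228., 273.]))]
top cam [0.3722 0.0649 1.0187]
frit_jar [(array([ 0.4513,  0.1602, -0.0008]), 0.79, array([285., 211.]))]
fixed_jaw [(array([ 0.45  , -0.0921,  0.0054]), 0.92, array([405., 208.]))]
moving_jaw [(array([ 0.5605, -0.1093,  0.0086]), 0.59, array([412., 155.]))]
```

```bash
python3 -c "
import cv2,numpy as np
a=cv2.imread('pics/scene0.png');b=cv2.imread('pics/top0.png')
print(a.shape)"
```

```text
(400, 640, 3)
```

View pics/top0.png

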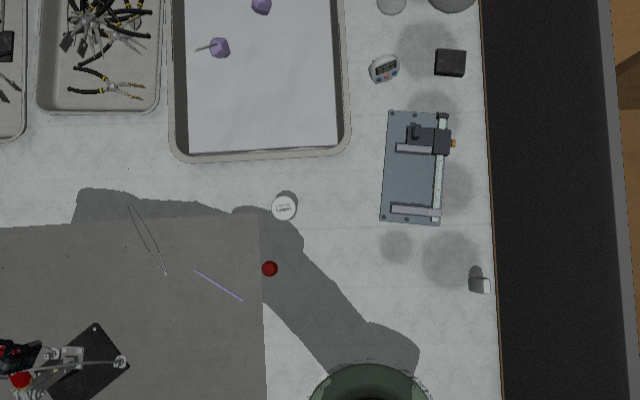

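View pics/scene0.png

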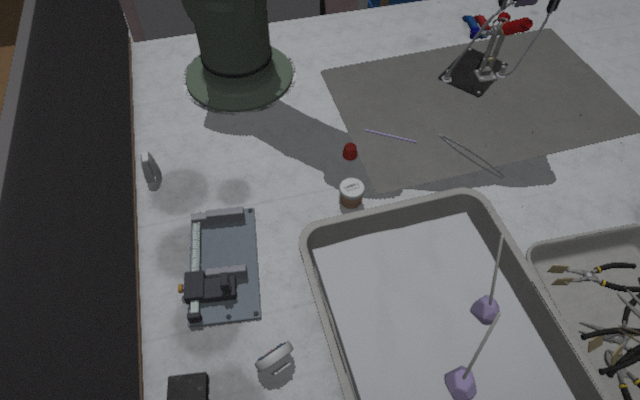

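The top view shows the jar lid at about (285,207). The caliper bed spans about (380–448, 110–225), with the fixed jaw at (412,210), the moving jaw at (420,148), the thumb post at (415,130), and the beam on the right. The scene view agrees: jar (351,192), fixed jaw (222,215), post (228,285). Next I'll refine the caliper axes.

```bash
python3 - <<'E'
from h import *
np.set_printoptions(precision=4,suppress=True)
P={n:bot.grab_frame(n) for n in("top","scene")}
p=P["top"]
for uv in[(389,110),(379,220),(438,225),(448,113)]: print("bed corner",back(p,uv,.008))
for n,p in P.items():
    for q in("frit_jar","moving_jaw","fixed_jaw"):
        for d in bot.trace(q,p)[:1]:
            m=d["region"].astype(np.uint8); v,u=np.nonzero(m); print(n,q,d["conf"],m.sum(),u.min(),u.max(),v.min(),v.max(),u.mean(),v.mean())
    g=p["img"]; m=((g.min(2)>185)).astype(np.uint8)
    c0=proj(p,(.453,.158,.048)); print(n,"lid proj",c0)
p=P["top"]; a=p["img"][100:235,370:465,::-1]; b=P["scene"]["img"][195:335,165:275,::-1]
a=cv2.resize(a,None,fx=4,fy=4,interpolation=2); b=cv2.resize(b,None,fx=3.5,fy=3.5,interpolation=2)
H=np.zeros((560,400+b.shape[1],3),np.uint8); H[:540,:380]=a; H[:b.shape[0],400:]=b; cv2.imwrite("pics/crop1.png",H); print(H.shape)
E
```

```text
bed corner [ 0.6577 -0.0662  0.008 ]
bed corner [ 0.4257 -0.0363  0.008 ]
bed corner [ 0.412  -0.1572  0.008 ]
bed corner [ 0.647  -0.1896  0.008 ]
top frit_jar 0.95 513 271 296 196 220 283.6764132553606 208.00389863547758
top moving_jaw 0.85 1390 395 455 124 155 426.34820143884895 140.91223021582735
top fixed_jaw 0.65 6807 380 455 110 224 414.354488027031 166.3558101953871
top lid proj [283.2961 208.0097]
scene frit_jar 0.89 655 338 363 178 209 350.9770992366412 193.806106870229
scene moving_jaw 0.6 1935 178 247 264 303 212.3715762273902 283.4206718346253
scene fixed_jaw 0.69 7883 178 260 207 325 222.58404160852467 267.30534060636813
scene lid proj [350.703  186.3294]
(560, 785, 3)
```

View pics/crop1.png

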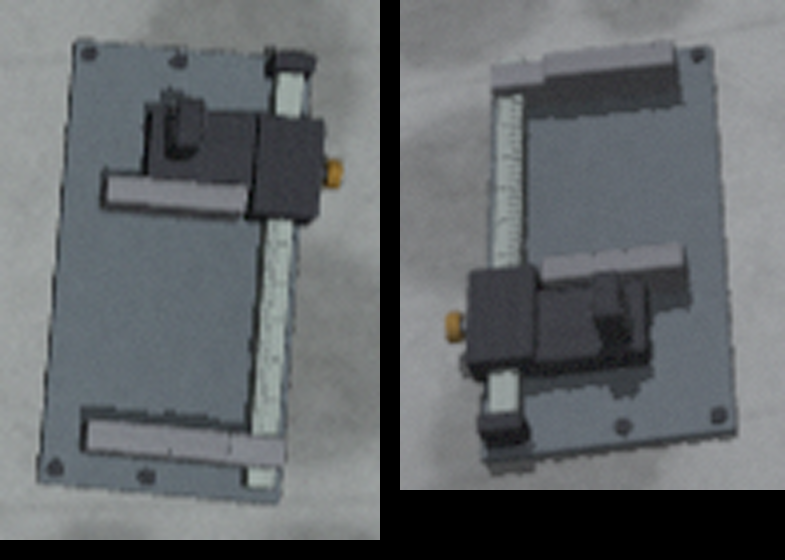

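```bash
python3 - <<'E'
from h import *
np.set_printoptions(precision=4,suppress=True)
p=bot.grab_frame("top"); s=bot.grab_frame("scene")
f=lambda x,y,z:back(p,(370+x/4,100+y/4),z)
g=lambda x,y,z:back(s,(165+x/3.5,195+y/3.5),z)
a=-.13; ey=np.array([np.cos(a),np.sin(a)]); ex=np.array([np.sin(a),-np.cos(a)])
print(ex,ey)
for n,x,y,z in[("fixL",90,422,.038),("fixR",245,435,.038),("movL",105,205,.038),("movR",248,213,.038),("bedBL",40,482,.008),("bedTL",76,40,.008),("post",185,115,.064),("beamTopR",278,222,.024)]:
    X=f(x,y,z); print(n,X,"xy cal",ex@X[:2],ey@X[:2])
print('scene')
for n,x,y,z in[("fixR",675,65,.038),("fixL",545,82,.038),("movR",683,245,.038),("movL",543,260,.038),("bedTR",711,45,.008),("bedBR",735,432,.008),("post",607,280,.064)]:
    X=g(x-400,y,z); print(n,X,"xy cal",ex@X[:2],ey@X[:2])
for n,c in(("top",p),("scene",s)):
    im=c["img"].astype(int); u0,v0=(283,206) if n=="top" else (351,186)
    w=im[v0-16:v0+17,u0-16:u0+17]; m=(w.min(2)>190); v,u=np.nonzero(m); print(n,m.sum(),"lid",u.mean()+u0-16,v.mean()+v0-16, u.min()+u0-16,u.max()+u0-16,v.min()+v0-16,v.max()+v0-16,back(c,(u.mean()+u0-16,v.mean()+v0-16),.048))
E
```

```text
[-0.1296 -0.9916] [ 0.9916 -0.1296]
fixL [ 0.4526 -0.0615  0.038 ] xy cal 0.0022951140787485615 0.45672551120203925
fixR [ 0.4438 -0.1387  0.038 ] xy cal 0.0800053472258845 0.45802827080640995
movL [ 0.563  -0.0736  0.038 ] xy cal -5.6177185216267475e-05 0.56779941301648
movR [ 0.5566 -0.1456  0.038 ] xy cal 0.0722036040552355 0.5707716975510564
bedBL [ 0.4246 -0.0383  0.008 ] xy cal -0.01705872000486558 0.426003417475549
bedTL [ 0.6577 -0.0662  0.008 ] xy cal -0.019649339737536235 0.6606869842874323
post [ 0.602  -0.1113  0.064 ] xy cal 0.03230785529513457 0.6113116665569756
beamTopR [ 0.5541 -0.1637  0.024 ] xy cal 0.09048082368905822 0.5705995852100418
scene
fixR [ 0.4589 -0.0573  0.038 ] xy cal -0.002630923498539083 0.46244602275889346
fixL [ 0.4527 -0.1276  0.038 ] xy cal 0.06783487307122492 0.4654485440066207
movR [ 0.5701 -0.0712  0.038 ] xy cal -0.003306815489140425 0.5744765017318644
movL [ 0.5612 -0.141   0.038 ] xy cal 0.06706044212569515 0.5747594031358906
bedTR [ 0.4285 -0.0351  0.008 ] xy cal -0.020700811554277533 0.42946500756428474
bedBR [ 0.6617 -0.064   0.008 ] xy cal -0.022350885938909385 0.6644227076269088
post [ 0.5947 -0.1093  0.064 ] xy cal 0.0312665735284551 0.6038987445256757<stdin>:15: RuntimeWarning: Mean of empty slice.
  ret = ret.dtype.type(ret / rcount)
Traceback (most recent call last):
ValueError: zero-size array to reduction operation minimum which has no identity
```

Three measurements agree on these values:
- Caliper y axis is at -0.13 rad.
- Fixed face is at about (0.452, -0.094).
- Gap is about 0.112 m.
- Post is at about (0.598, -0.114).
- Jar is at about (0.4525, 0.158).

I'll use tool yaw 3.01 throughout, so tool x = -caliper y and tool y = -caliper x.

```bash
python3 -m jog '[[[0,0,0,0,0,-0.138,1],[0,0,0,0,0,-0.138,1],[-21.5,-32,0,0,0,0,1],[-21.5,-32,0,0,0,0,1],[-21.5,-32,0,0,0,0,1]]]' 25
python3 -m jog '[[[-21.5,-32,8,0,0,0,1],[-21.5,-32,8,0,0,0,1],[-21.5,-32,8,0,0,0,1],[-21.5,-32,8,0,0,0,1],[-21.5,-32,8,0,0,0,1]]]'
python3 - <<'E'
from h import *
np.set_printoptions(precision=4,suppress=True)
s=bot.observe(); print(s["clock"],s["position"],s["tool_rot"],s["qpos"])
for n in("top","scene"):
    p=bot.grab_frame(n)
    print(n,[(np.round(d["xyz"],4),round(d["conf"],2)) for d in bot.spot_point("frit_jar",p)[:2]])
    u0,v0=(284,207) if n=="top" else (351,186)
    w=p["img"][v0-18:v0+19,u0-18:u0+19].astype(int); hs=w.min(2); 
    print(hs[::3,::2])
E
```

```text
clock: 1.4
position: [0.2987, 0.4693, 0.3038]
tool_rot: [-3.141, 0.0, 3.012]
force: [1.2, 0.7, 0.7]
grip_width: 0.0857
finger_force: 0.0
clock: 1.9
position: [0.3847, 0.2967, 0.2638]
tool_rot: [3.141, 0.0, 3.012]
force: [1.4, 1.1, -0.3]
grip_width: 0.0854
finger_force: 0.0
1.9 [0.3847 0.2967 0.2638] [3.1412 0.0004 3.0118] [-0.737   0.3565 -0.053   1.9985  0.0262  0.7867  0.6358]
top [(array([0.453 , 0.162 , 0.0002]), 0.65)]
[[101 101  99 101  98  98  96  98 100  95  96  96 102  99 100  99  97 100
   95]
 [ 99  98 101  96  97  99  98  94  97  96 101 100 101  98 100  98  99  99
   95]
 [ 98  99 100  96  98  94  96  88  96  97 100 100  98  99  97  99  95 100
   97]
 [ 97 100 102 100  93  94 105 106 108 110 105 107  95  98  97  97  99  94
   96]
 [ 98  95  95  96 104 106 108 109 105 105 105 108 106 104  95  97  94  91
   95]
 [ 98  96  94 101 107 108 105  99  97  96  97  88 109 109 103  96  95  94
   98]
 [107  96  99 106 105  89 107 102 104 104 100  87  92 109 106  82  95  99
   99]
 [163 163 163 104 111  86 105  71  74  74  91  97 101 105 107  94  98  99
   97]
 [170 172 175 106 103 10
[... 786 characters left out ...]
  98  96  98  97  95  94 118 150 157 153 154
  156]
 [ 92  90  92  90  93  97  99  99  96  98  88  90  81  99  96 142 154 157
  159]
 [ 90  90  89  88  97  98  93  74  72  68  86  92  93  93  95  96 154 158
  158]
 [ 88  92  90  80  94  97  91  90  85  84  91  94  94  98 100  99 159 156
  153]
 [ 87  88  92  89  84  96  97  98  95 100  97  97 100  96  96 100 155 155
  153]
 [ 90  94  91  87  61  78  91  93  99  98  98  99  98  90  79 136 155 152
  150]
 [ 92  89  92  78  42  51  65  77  82  83  79  81  74  57  69 149 155 149
  149]
 [ 92  90  91  81  42  42  49  48  49  47  49  55  49  46  74  90  89 104
  102]
 [ 92  87  88  87  76  45  48  49  45  45  49  46  45  54  84  88  93  88
   89]]
```

```bash
python3 -m jog '[[[-21.4,-32,10,0,0,0,1],[-21.4,-32,10,0,0,0,1],[-21.4,-32,10,0,0,0,1],[-21.3,-32,10,0,0,0,1],[0,0,10,0,0,0,1]]]'
python3 -m jog '[[[0,0,24,0,0,0,1],[0,0,24,0,0,0,1],[0,0,0,0,0,0,1]]]'
```

```text
clock: 2.6
position: [0.4541, 0.157, 0.2137]
tool_rot: [-3.141, 0.001, 3.007]
force: [0.3, 1.0, 0.3]
grip_width: 0.0855
finger_force: 0.0
clock: 2.9
position: [0.4512, 0.161, 0.1639]
tool_rot: [-3.14, -0.003, 3.013]
force: [-0.0, -0.1, 0.3]
grip_width: 0.0852
finger_force: 0.0
```

```bash
python3 - <<'E'
from h import *
p=bot.grab_frame("scene"); cv2.imwrite("pics/s2.png",cv2.resize(p["img"][100:260,260:440,::-1],None,fx=3,fy=3))
E
```

```text
(no output)
```

View pics/s2.png

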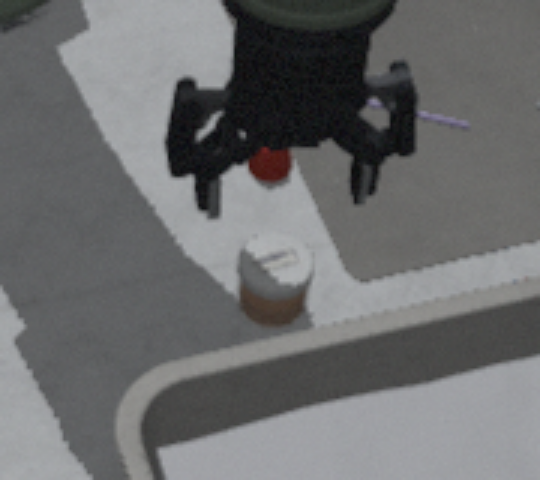

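The fingers straddle the jar: tips at about (210,205) and (360,195), jar at (275,275) in the crop. I'll descend and grip.

```bash
python3 -m jog '[[[0,0,20,0,0,0,1],[0,0,20,0,0,0,1],[0,0,18,0,0,0,1],[0,0,9,0,0,0,1],[0,0,0,0,0,0,1]]]'
python3 -m jog '[[[0,0,0,0,0,0,0.4],[0,0,0,0,0,0,0.3],[0,0,0,0,0,0,0.3],[0,0,0,0,0,0,0.3],[0,0,0,0,0,0,0.3]]]' 25
python3 -m jog '[[[0,0,0,0,0,0,0.2],[0,0,0,0,0,0,0.2],[0,0,0,0,0,0,0.2],[0,0,0,0,0,0,0.2]]]' 30
```

```text
clock: 3.45
position: [0.4523, 0.1606, 0.099]
tool_rot: [-3.141, -0.0, 3.012]
force: [0.1, -0.7, -0.1]
grip_width: 0.0856
finger_force: 0.0
clock: 3.95
position: [0.4528, 0.1603, 0.0999]
tool_rot: [3.141, 0.001, 3.012]
force: [-1.6, -0.8, 13.3]
grip_width: 0.0489
finger_force: 23.7
clock: 4.35
position: [0.4528, 0.1603, 0.0999]
tool_rot: [3.141, 0.001, 3.012]
force: [-2.2, -1.1, 14.1]
grip_width: 0.0486
finger_force: 28.6
```

```bash
python3 -m jog '[[[0,0,-5,0,0,0,0.2],[0,0,-10,0,0,0,0.2],[0,0,-20,0,0,0,0.2],[0,0,-20,0,0,0,0.2],[0,0,-20,0,0,0,0.2]]]' 30
python3 -m jog '[[[0,0,-20,0,0,0,0.2],[0,0,0,0,0,0,0.2]]]'
python3 - <<'E'
from h import *
p=bot.grab_frame("scene"); cv2.imwrite("pics/s3.png",cv2.resize(p["img"][80:240,260:440,::-1],None,fx=3,fy=3))
E
```

```text
clock: 4.85
position: [0.4523, 0.1601, 0.1755]
tool_rot: [3.141, 0.0, 3.012]
force: [-0.2, -0.0, -0.3]
grip_width: 0.0488
finger_force: 31.2
clock: 5.05
position: [0.4532, 0.1604, 0.1967]
tool_rot: [3.139, 0.003, 3.011]
force: [0.6, -0.3, -1.9]
grip_width: 0.0489
finger_force: 31.2
```

View pics/s3.png

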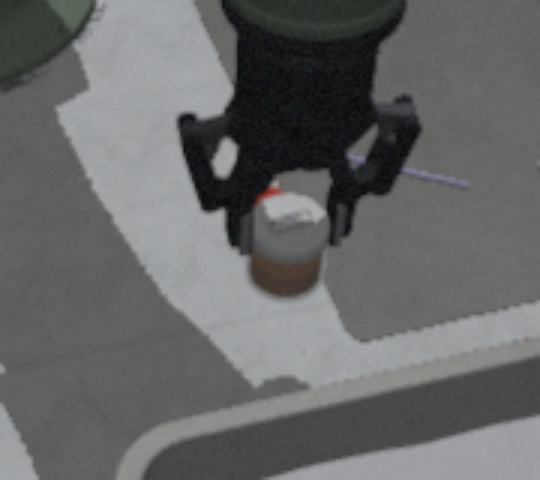

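The jar is held upright and clear of the table, at about (285,245) in the crop. I'll carry it over the caliper.

```bash
python3 -m jog '[[[-4.5,-15.7,0,0,0,0,0.2],[-8.5,-31.6,0,0,0,0,0.2],[-8.5,-31.6,0,0,0,0,0.2],[-8.5,-31.6,0,0,0,0,0.2],[-8.5,-31.6,0,0,0,0,0.2]]]'
python3 -m jog '[[[-8.5,-31.6,0,0,0,0,0.2],[-8.5,-31.6,0,0,0,0,0.2],[-8,-31.6,0,0,0,0,0.2],[-4,-15.7,0,0,0,0,0.2],[0,0,0,0,0,0,0.2]]]'
python3 -m jog '[[[0,0,15,0,0,0,0.2],[0,0,15,0,0,0,0.2],[0,0,10,0,0,0,0.2],[0,0,0,0,0,0,0.2]]]'
python3 - <<'E'
from h import *
np.set_printoptions(precision=4,suppress=True)
ims=[]
s=bot.observe(); print(s["position"],s["qpos"])
for n in("scene","top"):
    p=bot.grab_frame(n)
    for q in("frit_jar","fixed_jaw","moving_jaw"): print(n,q,[(np.round(d["xyz"],4),round(d["conf"],2)) for d in bot.spot_point(q,p)[:2]])
    c=p["img"][180:340,150:290,::-1] if n=="scene" else p["img"][90:250,350:490,::-1]
    ims.append(cv2.resize(c,None,fx=2.8,fy=2.8,interpolation=2))
cv2.imwrite("pics/s4.png",np.hstack(ims))
E
```

```text
clock: 5.6
position: [0.4718, 0.0129, 0.1935]
tool_rot: [-3.141, -0.001, 3.012]
force: [0.3, -0.6, -0.8]
grip_width: 0.0485
finger_force: 31.3
clock: 6.1
position: [0.4862, -0.1015, 0.1934]
tool_rot: [-3.141, -0.001, 3.008]
force: [0.1, 0.1, -1.3]
grip_width: 0.0489
finger_force: 31.3
clock: 6.5
position: [0.4859, -0.0984, 0.1527]
tool_rot: [3.142, -0.002, 3.013]
force: [-0.6, 0.1, 0.4]
grip_width: 0.0485
finger_force: 31.3
[ 0.4859 -0.0984  0.1527] [ 0.0915  0.5551 -0.0147  2.0532  0.0148  0.5359  1.5079]
scene frit_jar [(array([ 0.485 , -0.0969,  0.0531]), 0.6)]
scene fixed_jaw [(array([ 0.4517, -0.0991,  0.0079]), 0.79)]
scene moving_jaw [(array([ 0.5621, -0.1095,  0.0098]), 0.93), (array([ 0.4534, -0.0958,  0.0082]), 0.75)]
top frit_jar [(array([ 0.4868, -0.0938,  0.0556]), 0.52)]
top fixed_jaw [(array([ 0.4488, -0.0929,  0.0078]), 0.87)]
top moving_jaw [(array([ 0.5589, -0.1106,  0.0061]), 0.42)]
```

View pics/s4.png

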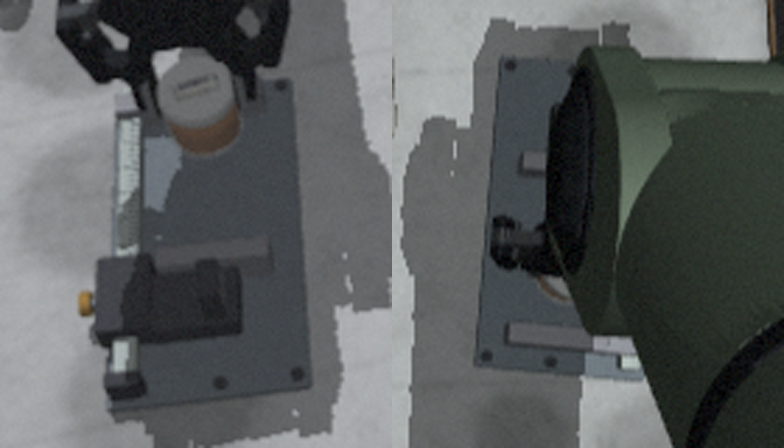

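The jar is over the gap at caliper y ≈ 35 mm and x ≈ 0, with its underside at about z = 0.053. I'll lower it.

```bash
python3 -m jog '[[[0,0,12,0,0,0,0.2],[0,0,12,0,0,0,0.2],[0,0,10,0,0,0,0.2],[0,0,5,0,0,0,0.2],[0,0,0,0,0,0,0.2]]]'
python3 -m jog '[[[0,0,2,0,0,0,0.2],[0,0,0,0,0,0,0.2]]]'
python3 -m jog '[[[0,0,1,0,0,0,0.2],[0,0,0,0,0,0,0.2]]]'
```

```text
clock: 7.4
position: [0.4862, -0.099, 0.1139]
tool_rot: [-3.142, -0.002, 3.012]
force: [0.1, 0.2, -0.5]
grip_width: 0.0488
finger_force: 31.3
clock: 7.6
position: [0.4867, -0.0991, 0.113]
tool_rot: [-3.142, 0.0, 3.012]
force: [0.8, -0.2, -1.2]
grip_width: 0.0486
finger_force: 31.3
clock: 7.8
position: [0.4867, -0.0991, 0.1121]
tool_rot: [-3.142, 0.0, 3.012]
force: [0.2, -0.0, -1.3]
grip_width: 0.0487
finger_force: 31.3
```

```bash
for i in 1; do :; done
python3 -m jog '[[[0,0,1,0,0,0,0.2],[0,0,1,0,0,0,0.2],[0,0,0,0,0,0,0.2]]]'
python3 -m jog '[[[0,0,1,0,0,0,0.2],[0,0,0,0,0,0,0.2]]]'
python3 -m jog '[[[0,0,1,0,0,0,0.2],[0,0,0,0,0,0,0.2]]]'
```

```text
clock: 8.1
position: [0.4865, -0.0991, 0.1098]
tool_rot: [-3.142, -0.0, 3.012]
force: [0.7, -0.2, -0.9]
grip_width: 0.0485
finger_force: 31.3
clock: 8.3
position: [0.4865, -0.0991, 0.1088]
tool_rot: [-3.142, -0.0, 3.012]
force: [0.7, -0.1, -0.6]
grip_width: 0.0487
finger_force: 31.3
clock: 8.5
position: [0.4866, -0.0991, 0.108]
tool_rot: [-3.142, 0.0, 3.012]
force: [-1.1, 0.1, 3.9]
grip_width: 0.0486
finger_force: 31.7
```

The jar made contact with the bed (force +3.9 N at TCP z = 0.108, as predicted). I'll release it and retreat upward.

```bash
python3 -m jog '[[[0,0,0,0,0,0,0.7],[0,0,0,0,0,0,0.8],[0,0,0,0,0,0,0.8],[0,0,0,0,0,0,0.8]]]'
python3 -m jog '[[[0,0,-5,0,0,0,0.8],[0,0,-15,0,0,0,0.8],[0,0,-25,0,0,0,0.8],[0,0,-25,0,0,0,0.8],[0,0,-20,0,0,0,0.8]]]'
python3 -m jog '[[[-25,0,0,0,0,0,0.3],[-35,0,0,0,0,0,0],[-35,0,0,0,0,0,0],[-35,0,0,0,0,0,0],[-20,0,0,0,0,0,0]]]'
python3 - <<'E'
from h import *
np.set_printoptions(precision=4,suppress=True)
ims=[]
s=bot.observe(); print(s["position"])
for n in("scene","top"):
    p=bot.grab_frame(n)
    for q in("frit_jar","fixed_jaw","moving_jaw"): print(n,q,[(np.round(d["xyz"],4),round(d["conf"],2)) for d in bot.spot_point(q,p)[:2]])
    c=p["img"][180:340,150:290,::-1] if n=="scene" else p["img"][90:250,350:490,::-1]
    ims.append(cv2.resize(c,None,fx=2.8,fy=2.8,interpolation=2))
cv2.imwrite("pics/s5.png",np.hstack(ims))
E
```

```text
clock: 8.9
position: [0.4866, -0.0991, 0.1079]
tool_rot: [-3.142, 0.0, 3.012]
force: [-0.5, 0.1, -0.3]
grip_width: 0.0683
finger_force: 0.0
clock: 9.4
position: [0.4867, -0.0991, 0.1995]
tool_rot: [3.142, 0.001, 3.012]
force: [-1.0, -0.3, 0.3]
grip_width: 0.0684
finger_force: 0.0
clock: 9.9
position: [0.6373, -0.1186, 0.1982]
tool_rot: [3.141, 0.001, 3.012]
force: [-1.8, 0.7, -0.7]
grip_width: 0.0005
finger_force: 0.0
[ 0.6373 -0.1186  0.1982]
scene frit_jar [(array([ 0.4863, -0.1005,  0.0065]), 0.5)]
scene fixed_jaw [(array([ 0.4515, -0.0975,  0.0074]), 0.72)]
scene moving_jaw [(array([ 0.5596, -0.1059,  0.0101]), 0.62)]
top frit_jar []
top fixed_jaw [(array([ 0.4523, -0.0951,  0.0068]), 0.72)]
top moving_jaw [(array([ 0.5613, -0.1062,  0.0092]), 0.64)]
```

View pics/s5.png

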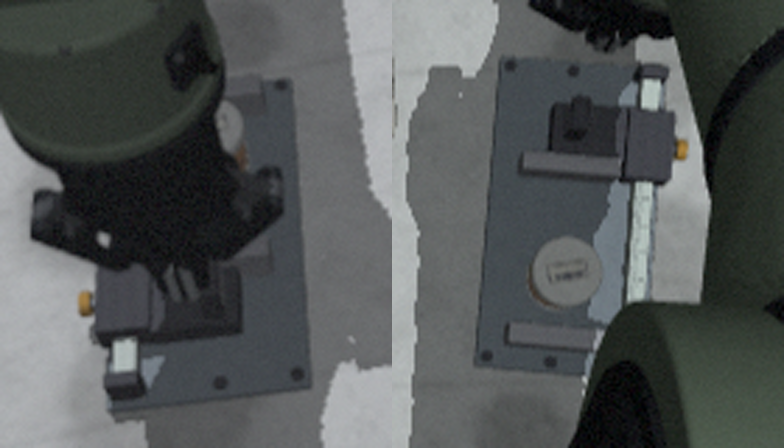

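The top view shows the jar standing free between the jaws (lid at about (568,270) in the crop). The post is at (576,118), and the closed fingers are beyond it. I'll go down behind the post.

```bash
python3 -m jog '[[[0,0,25,0,0,0,0],[0,0,25,0,0,0,0],[0,0,20,0,0,0,0],[0,0,12,0,0,0,0],[0,0,0,0,0,0,0]]]'
python3 -m jog '[[[0,0,6,0,0,0,0],[0,0,0,0,0,0,0],[5,0,0,0,0,0,0],[3,0,0,0,0,0,0],[0,0,0,0,0,0,0]]]'
python3 -m jog '[[[3,0,0,0,0,0,0],[3,0,0,0,0,0,0],[0,0,0,0,0,0,0]]]'
python3 -m jog '[[[3,0,0,0,0,0,0],[3,0,0,0,0,0,0],[0,0,0,0,0,0,0]]]'
```

```text
clock: 10.8
position: [0.6345, -0.1184, 0.1148]
tool_rot: [-3.142, -0.002, 3.012]
force: [0.0, 0.1, -0.3]
grip_width: -0.0002
finger_force: 0.0
clock: 11.3
position: [0.627, -0.1175, 0.1104]
tool_rot: [-3.142, 0.0, 3.012]
force: [-0.6, 0.1, 0.2]
grip_width: 0.0
finger_force: 0.0
clock: 11.6
position: [0.6212, -0.1167, 0.11]
tool_rot: [-3.142, 0.0, 3.012]
force: [-0.5, -0.0, 0.6]
grip_width: -0.0
finger_force: 0.0
clock: 11.9
position: [0.6151, -0.1159, 0.1099]
tool_rot: [-3.142, -0.0, 3.012]
force: [-0.0, 0.1, -0.0]
grip_width: 0.0003
finger_force: 0.0
```

```bash
python3 -m jog '[[[2,0,0,0,0,0,0],[2,0,0,0,0,0,0],[0,0,0,0,0,0,0]]]'
python3 - <<'E'
from h import *
np.set_printoptions(precision=4,suppress=True)
ims=[]
for n in("scene","top"):
    p=bot.grab_frame(n)
    print(n,[(np.round(d["xyz"],4),round(d["conf"],2)) for d in bot.spot_point("moving_jaw",p)[:2]])
    c=p["img"][180:340,150:290,::-1] if n=="scene" else p["img"][90:250,350:490,::-1]
    ims.append(cv2.resize(c,None,fx=2.8,fy=2.8,interpolation=2))
cv2.imwrite("pics/s6.png",np.hstack(ims))
E
```

```text
clock: 12.2
position: [0.6112, -0.1154, 0.1099]
tool_rot: [-3.142, -0.0, 3.012]
force: [0.7, -0.6, 0.3]
grip_width: 0.0001
finger_force: 0.0
scene []
top [(array([ 0.5499, -0.106 ,  0.0064]), 0.75)]
```

View pics/s6.png

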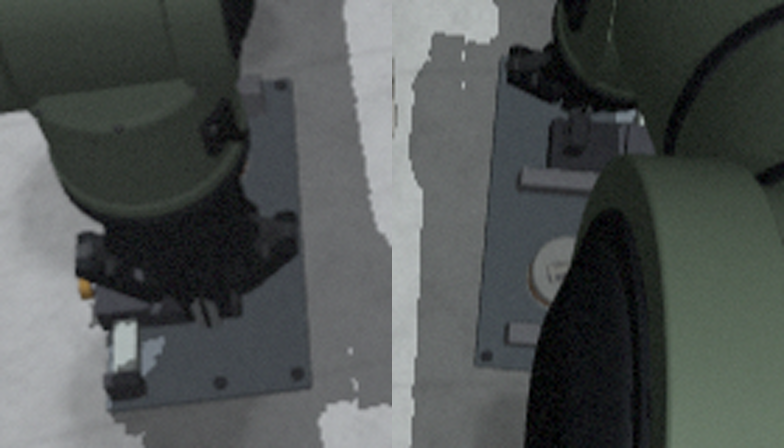

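The push is working: the jaw strip in the top view has moved about 10 mm toward the jar, and the jar is still upright. The remaining gap is about 99 mm, so about 50 mm of travel is left.

```bash
python3 -m jog '[[[4,0,0,0,0,0,0],[4,0,0,0,0,0,0],[4,0,0,0,0,0,0],[4,0,0,0,0,0,0],[4,0,0,0,0,0,0]]]'
python3 -m jog '[[[4,0,0,0,0,0,0],[4,0,0,0,0,0,0],[3,0,0,0,0,0,0],[2,0,0,0,0,0,0],[2,0,0,0,0,0,0]]]'
python3 -m jog '[[[2,0,0,0,0,0,0],[2,0,0,0,0,0,0],[2,0,0,0,0,0,0],[2,0,0,0,0,0,0],[1,0,0,0,0,0,0]]]'
python3 - <<'E'
from h import *
np.set_printoptions(precision=4,suppress=True)
ims=[]
s=bot.observe(); print(s["position"][:2]@np.array([.9916,-.1296])-.062-.4595)
for n in("scene","top"):
    p=bot.grab_frame(n)
    for q in("frit_jar","moving_jaw","fixed_jaw"):print(n,q,[(np.round(d["xyz"],4),round(d["conf"],2)) for d in bot.spot_point(q,p)[:2]])
    c=p["img"][180:340,150:290,::-1] if n=="scene" else p["img"][90:250,350:490,::-1]
    ims.append(cv2.resize(c,None,fx=2.8,fy=2.8,interpolation=2))
cv2.imwrite("pics/s7.png",np.hstack(ims))
E
```

```text
clock: 12.9
position: [0.5913, -0.1129, 0.1099]
tool_rot: [-3.141, -0.0, 3.012]
force: [2.3, -1.7, -2.4]
grip_width: -0.0002
finger_force: 1.1
clock: 13.4
position: [0.5767, -0.111, 0.1099]
tool_rot: [-3.141, 0.0, 3.012]
force: [1.9, -2.1, -0.3]
grip_width: -0.0001
finger_force: 1.0
clock: 13.9
position: [0.5677, -0.1097, 0.1099]
tool_rot: [-3.142, -0.0, 3.012]
force: [1.8, -2.3, -0.0]
grip_width: 0.0002
finger_force: 1.3
0.055674480679618554
scene frit_jar []
scene moving_jaw []
scene fixed_jaw [(array([ 0.4515, -0.0957,  0.0083]), 0.64)]
top frit_jar [(array([ 0.4812, -0.0948,  0.0066]), 0.8)]
top moving_jaw [(array([ 0.5055, -0.1026,  0.0084]), 0.81)]
top fixed_jaw [(array([ 0.4489, -0.0914,  0.0084]), 0.7)]
```

View pics/s7.png

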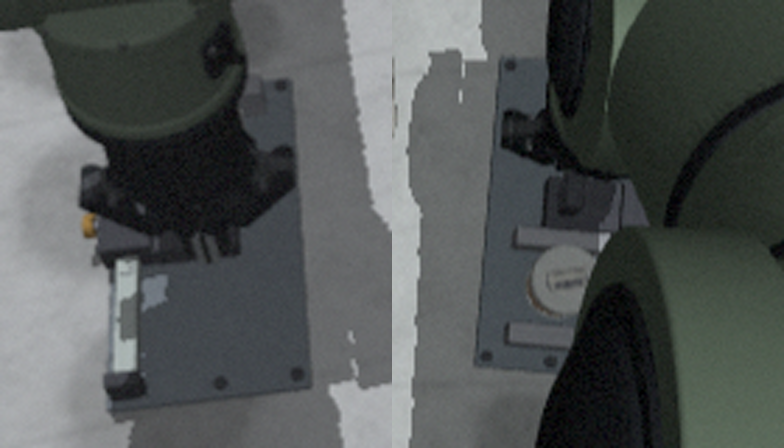

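The jaw now touches the jar, which is upright and sliding toward the fixed jaw; the gap is about 55 mm. From here I'll take fine steps and watch the force.

```bash
python3 -m jog '[[[1,0,0,0,0,0,0],[1,0,0,0,0,0,0],[1,0,0,0,0,0,0]]]'
python3 -m jog '[[[0.5,0,0,0,0,0,0],[0.5,0,0,0,0,0,0]]]'
python3 -m jog '[[[0.5,0,0,0,0,0,0],[0.5,0,0,0,0,0,0]]]'
python3 -m jog '[[[0.5,0,0,0,0,0,0],[0.5,0,0,0,0,0,0]]]'
```

```text
clock: 14.6
position: [0.5649, -0.1092, 0.1099]
tool_rot: [3.141, 0.0, 3.012]
force: [3.0, -0.0, -1.5]
grip_width: 0.0001
finger_force: 1.2
clock: 14.8
position: [0.5639, -0.1091, 0.1099]
tool_rot: [3.141, 0.0, 3.012]
force: [3.3, 0.3, -1.0]
grip_width: -0.0006
finger_force: 1.2
clock: 15.0
position: [0.5629, -0.109, 0.1099]
tool_rot: [3.142, 0.0, 3.012]
force: [2.3, 2.2, -0.5]
grip_width: -0.0002
finger_force: 1.2
clock: 15.2
position: [0.5619, -0.1089, 0.1099]
tool_rot: [3.142, 0.0, 3.012]
force: [2.5, 0.3, -1.9]
grip_width: -0.0
finger_force: 1.2
```

```bash
python3 -m jog '[[[0.5,0,0,0,0,0,0]]]' | sed -n '2p;4p'
python3 -m jog '[[[0.5,0,0,0,0,0,0]]]' | sed -n '2p;4p'
python3 -m jog '[[[0.5,0,0,0,0,0,0]]]' | sed -n '2p;4p'
```

```text
position: [0.5614, -0.1088, 0.1099]
force: [1.7, 1.5, -1.0]
position: [0.561, -0.1088, 0.1099]
force: [5.2, 0.9, -3.5]
position: [0.5609, -0.1087, 0.11]
force: [7.8, 0.5, -6.0]
```

The force rose from 2 to 8 N and motion stalled at a gap of about 49 mm, so the jaws are snug. I'll back off, lift clear, and check.

```bash
python3 -m jog '[[[-1,0,0,0,0,0,0],[-4,0,0,0,0,0,0],[-10,0,0,0,0,0,0],[-10,0,0,0,0,0,0],[0,0,-20,0,0,0,0]]]'
python3 -m jog '[[[0,0,-30,0,0,0,0],[0,0,-40,0,0,0,0],[0,30,-40,0,0,0,0],[0,40,0,0,0,0,0],[0,40,0,0,0,0,0]]]'
python3 -m jog '[[[0,40,0,0,0,0,0],[0,40,0,0,0,0,0],[0,40,0,0,0,0,0],[0,30,0,0,0,0,0],[0,0,0,0,0,0,0]]]'
python3 - <<'E'
from h import *
np.set_printoptions(precision=4,suppress=True)
ims=[]
for n in("scene","top"):
    p=bot.grab_frame(n)
    for q in("frit_jar","moving_jaw","fixed_jaw"):print(n,q,[(np.round(d["xyz"],4),round(d["conf"],2)) for d in bot.spot_point(q,p)[:2]])
    c=p["img"][200:330,170:270,::-1] if n=="scene" else p["img"][105:235,370:470,::-1]
    ims.append(cv2.resize(c,None,fx=4,fy=4,interpolation=2))
cv2.imwrite("pics/s8.png",np.hstack(ims))
E
```

```text
clock: 16.0
position: [0.5859, -0.1119, 0.1282]
tool_rot: [3.142, -0.003, 3.012]
force: [0.4, 0.5, 0.6]
grip_width: 0.0002
finger_force: 0.0
clock: 16.5
position: [0.6006, -0.0019, 0.2415]
tool_rot: [3.141, 0.003, 3.011]
force: [0.6, -0.1, 0.2]
grip_width: -0.0
finger_force: 0.0
clock: 17.0
position: [0.6191, 0.1512, 0.2397]
tool_rot: [3.139, -0.0, 3.017]
force: [-0.1, -0.3, 0.6]
grip_width: 0.0001
finger_force: 0.0
scene frit_jar [(array([ 0.4752, -0.0979,  0.0045]), 0.85)]
scene moving_jaw [(array([ 0.4991, -0.1006,  0.0074]), 0.62)]
scene fixed_jaw [(array([ 0.4519, -0.0987,  0.008 ]), 0.74)]
top frit_jar [(array([ 0.4737, -0.0945,  0.0074]), 0.62), (array([ 0.4531, -0.0913,  0.0079]), 0.39)]
top moving_jaw [(array([ 0.4991, -0.1006,  0.0085]), 0.7)]
top fixed_jaw [(array([ 0.4512, -0.0961,  0.0057]), 0.9)]
```

View pics/s8.png

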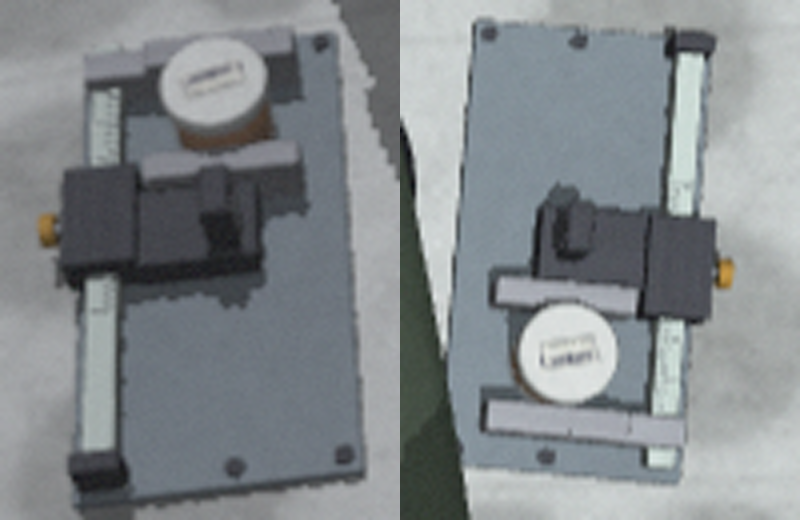

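Both views show the jar upright on the bed with both jaws against it. The measured gap is about 48 mm (49 mm expected), and the robot is clear. I'll hand it in.

```bash
python3 -c "
from workcell import bot
print(bot.job_done())"
```

```text
the job is handed in; nothing more can be done
None
```

The frit jar stands upright on the caliper bed with both jaws snug on it: the push stalled at about 8 N with a gap of about 49 mm. I backed the robot clear and handed the job in at about 17 s; no verdict came back.

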